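Lock the pivot of a hand-lever strap punch with its hitch pin

ROBOT

A 6-joint arm with a two-finger parallel gripper is mounted at the origin on a cart in front of the work surface, level with it; the furniture and walls round the work are solid. World frame = base frame: x ahead of the robot, y to its left, z up, the work surface at z = 0. Lengths are in m, angles in rad, forces in N, time in s.
With the tool pointing down it reaches from about 0.325 to 0.75 m from the base axis. Payload 7.6 kg.
Tool frame: the origin (TCP) lies on the centre line of the jaws, within the pads' length; the fingertips stand 14 mm ahead of it and the grasp point (between the pads) lies 5 mm behind it; z points along the fingers, y is the direction in which the jaws open and shut (so a half turn about z gives the same grasp; the last joint's range is limited). The gripper opens to 85 mm and grips with 20 to 120 N. Pads are 22 mm wide; open, the fingers measure 114 mm over their backs; the gripper's body (76 mm by 85 mm) begins 54 mm behind the grasp point. The pads swing forward as they close: fully open they stand 13 mm farther back than shut.
Start: joints at [-1.369, 0.052, 1.401, -0, 1.689, -0.07], TCP at [0.141, -0.506, 0.245] pointing down, gripper open.
Joint ranges: [-2.9, 2.9], [-0.91, 2.17], [0.12, 2.37], [-1.06, 4.2], [0.26, 2.73], [-2.93, 2.93]. Speed limits (rad/s): [2.57, 2.57, 3.01, 3.14, 3.14, 3.14].

INTERFACE

Orientations are given as [roll, pitch, yaw] about the fixed x, y, z axes, in that order (R = Rz(yaw) Ry(pitch) Rx(roll)).
In Python, from bench import bot gives the robot as it stands. The module is installed in compiled form; this text tells all that it offers.
- The arm moves only by the shell command python3 -m jog 'ROWS' [FORCE]. ROWS is JSON, a list of rows, each a list of 7 numbers: the opening, from 0 (shut) to 1 (fully open), then the shift along the world's x, y, z in mm, then the turn, a rotation vector about the world's x, y, z in degrees. A call has 1 to 20 rows; each row shifts and turns the pose as measured when the row begins; what a row does not reach is not made up. A row lasts 1/8 s, in which the tool goes at most 62.5 mm and 10.7 degrees, less where a joint would pass 70% of its speed; a pose out of reach is approached as far as the arm can. A call is refused whole if a number of a shift passes 62.5 or a number of a turn 10.7, either way. A call with a gripper value outside its range is refused whole. The fingers move at their own pace and stop on an object; FORCE is the grip in N (left out, the last holds). Time passes only in rows, so rows that do not move let the fingers close. It gives the time, the measured TCP pose, the force and the opening at its end, in the units of the state.
- bot.get_state(): the state, without advancing time (a new reading comes with each control period).
- bot.capture(name): name is "side" or "top"; returns the picture (480x640x3 uint8, red, green, blue); there is no depth.
- bot.camera_model(name): a dict with "vfov" (degrees; the focal length in pixels is half the picture's height over the tangent of half this angle, whatever the lens; pixels are square), "cx", "cy" (the principal point, pixels), "rvec" (rotation vector, rad) and "tvec" (3), from world to camera coordinates, as OpenCV has them. Camera axes: x right, y down, z forward; pixel columns grow to the right and rows downward; lengths in m; the calibration is good to about 2 mm. A picture is of the moment at which its call begins. camera_model takes no time and is no camera call.
- bot.hand_in(): hands the job in, once; it reports no verdict.
The state is a dict: "t": time; "joints": joint angles; "dq": joint speeds; "joint_efforts": joint torques, N m; "tcp_pos": TCP position; "tool_rot": TCP orientation; "wrist_force": force on the tool from outside, world axes, zero at the start; "wrist_torque": the same for the moment, N m; "finger_gap": finger opening in m.
Only numpy, scipy, OpenCV 4.12 (cv2) and the standard library are available. Lean on these libraries where they do the work, as an engineer would, in place of code of your own. Each camera call takes 0.05 s, during which the arm holds its last target. There are 200 camera calls.

TASK

The pivot shaft of the lever punch has crept out: push it home by its round head until the head bears on the fork. Then take the hitch pin from the wooden block, push it down through the cross hole in the shaft's free end until its collar sits on the shaft, and swing its sprung loop down over the shaft end until it snaps in underneath. Work by feel: ram nothing, and leave the things standing around where they are.

Things in the scene. Friction and masses are not known exactly. Their poses are not given: they have to be found in the camera images.
- strap_punch: Dark iron bench punch, fixed. Origin under the base plate (180 x 96 x 12 mm), z up, -x to the lever's black grip (lever within y +-12 mm, up to 103 mm high, to x = -145 mm), +y to the drilled free end of the pivot shaft. Fork cheeks at x = 45 mm, 96 mm high, outer faces at y = +-27 mm. The pivot shaft runs through them along y, axis at x = 45, z = 75 mm.
- pivot_shaft (a joint): How far (m) the pivot shaft has crept out of the fork towards the punch's -y side: 0 = home, its head bearing on the fork; starts at 0.010 to 0.020. Slides stiffly (about 8 N friction), stops hard at 0. Until it is home the fork is in the way of the pin's collar.
- shaft_head (a point): Centre of the outer face of the shaft's round steel head (35 mm across, 9 mm thick), on the shaft axis 75 mm above the worktop, at y = -37 mm of the punch when home. Axes as the punch; push towards +y. Moves with the shaft.
- hole_mouth (a point): Centre of the cross hole's upper mouth, 84 mm above the worktop (punch x = 45, y = 41 mm when home); axes as the punch. The hole (10 mm, sharp-edged) goes straight down through the shaft's free end, a flat-sided steel tongue 20 mm wide (x), 18 mm high. The tongue's end face is at this point's y = +16 mm. Home, the fork cheek is 14 mm away at -y.
- hitch_pin: Steel hitch pin in the block. Origin on its axis at the shoulder (underside of the 16 mm collar), z up. Below it the pin is 9 mm thick (1 mm play in the hole), 30 mm long, tip bevelled 0.4 mm. Above, from z = 14 to 36 mm, a flat grip tab 12 mm thick (x), 15 mm wide (y): grip across x. A wire loop hinged about x at z = 8 mm stands out to +y; +y must point the way the punch's +y does. 0.1 kg.
- loop (a joint): Angle (rad) of the pin's wire loop: 0 = level, pointing to the pin's +y; grows as it swings down; about 1.3 = closed, its cross bar against the pin under the shaft. Starts at -0.25 to 0.08; stays where it is left (light friction).
- loop_bar (a point): Middle of the loop's cross bar, 28.6 mm from the hinge. Slick 4.4 mm wire, loop 34 mm wide outside, 25.6 inside: straddles the tongue. It springs longer (2 N per mm, at most 7 mm). Pressed down, the bar slides down the tongue's end face, must stretch 4 mm (about 10 N) to pass the lower edge, then snaps in under the tongue by itself: 20 mm below the hole mouth, 7 mm out.
- pin_block: Hardwood block, fixed, 60 (x) x 110 (y) x 38 mm high, origin at the centre of its underside. The hitch pin stands in the 11.5 mm hole at its centre, collar on the block's top. A short steel drift sticks up 12 mm from a second hole at y = -32 mm.
- brass_weight: Bystander: turned brass weight, 51 mm across, 68 mm high; origin under its centre.
- glue_bottle: Bystander: glue bottle, 54 mm across, 130 mm high; origin under its centre.
- stud_jar: Bystander: small jar of studs with a white lid, 46 mm across, 60 mm high; origin under its centre.

How it is judged:
On the way, in this order (a step that is already met when the one before it is completed fails the run):
1. the pivot shaft is pushed home, its head bearing on the fork (within 1 mm) (value of joint pivot_shaft below 0.001 m), for 0.2 s.
2. the hitch pin is in the cross hole, its shoulder within 3 mm of the hole mouth (distance between hitch_pin and hole_mouth below 0.003 m and angle between the z axis of hitch_pin and the z axis of strap_punch, either way round below 0.08 rad), for 0.2 s.
3. the loop has snapped in under the shaft end (z of loop_bar in the frame of hole_mouth below -0.019 m and y of loop_bar in the frame of hole_mouth below 0.012 m), for 0.2 s.
At the end, for the whole second after the job is handed in: Shaft home within 4 mm; pin upright in the cross hole, shoulder within 3 mm of the hole mouth, at rest; the loop's bar under the shaft end: its centre at least 19 mm below the hole mouth and less than 12 mm out from the hole axis (all of step 2 and all of step 3 and value of joint pivot_shaft below 0.004 m and linear speed of hitch_pin below 0.02 m/s); the robot touches nothing.
It fails at once if the pin or its loop is pressed against the punch with more than 30 N (contact force between hitch_pin and strap_punch above 30 N).
It fails at once if the robot presses on the punch or its shaft with more than 25 N (contact force between the arm and strap_punch above 25 N).
It fails at once if a bystander is shifted by more than 30 mm or tipped (distance of any of stud_jar, brass_weight, glue_bottle from where it was at the start of the episode above 0.03 m or angle between any of stud_jar, brass_weight, glue_bottle's own z axis and vertical above 0.3 rad).
It also fails if it takes over 67 s, if anything falls off the work surface, if the arm or the gripper's body presses on something with over 40 N, if the wrist force passes 120 N, or if a joint passes its speed limit or range.

## Working session

There is one attempt and no reset: what is moved stays moved. The work goes in short steps, Python scripts to look and compute and a shell command to move; the robot and the scene stay as the last step left them, time stands still between calls to the robot, and variables do not carry over. Pictures are saved under pics/ and viewed, about 8 in all and at most 12, crops included, and the job is handed in when it is done.

```bash
mkdir -p pics; cat > h.py <<'E'
from bench import bot
import cv2, numpy as np
def snap(n,f):
    im=bot.capture(n); cv2.imwrite('pics/'+f,cv2.cvtColor(im,cv2.COLOR_RGB2BGR)); return im
def K(n):
    m=bot.camera_model(n); f=240/np.tan(np.radians(m['vfov'])/2)
    R=cv2.Rodrigues(np.array(m['rvec'],float))[0]; return m,f,R,np.array(m['tvec'],float).ravel()
def ray(n,u,v):
    m,f,R,t=K(n); d=R.T@np.array([(u-m['cx'])/f,(v-m['cy'])/f,1]); return -R.T@t,d
def onz(n,u,v,z):
    c,d=ray(n,u,v); return c+d*(z-c[2])/d[2]
def proj(n,p):
    m,f,R,t=K(n); q=(R@np.atleast_2d(p).T).T+t; return np.c_[q[:,0]/q[:,2]*f+m['cx'],q[:,1]/q[:,2]*f+m['cy']]
def tri(obs):
    A=np.zeros((3,3));b=np.zeros(3)
    for n,u,v in obs:
        c,d=ray(n,u,v);d/=np.linalg.norm(d);P=np.eye(3)-np.outer(d,d);A+=P;b+=P@c
    return np.linalg.solve(A,b)
def st():
    s=bot.get_state(); print(round(s['t'],2),np.round(s['tcp_pos'],4),np.round(s['tool_rot'],3),np.round(s['wrist_force'],1),s['finger_gap']); return s
E
python3 - <<'E'
from h import *
snap('side','s0.png');snap('top','t0.png')
for n in('side','top'):
    m,f,R,t=K(n);print(n,m,f,-R.T@t)
st()
E
```

```text
side {'vfov': 49.90223378619394, 'cx': 319.38378413418263, 'cy': 235.00281001257963, 'rvec': array([ 0.08183787,  2.71954186, -1.49486275]), 'tvec': array([0.51942414, 0.1190327 , 0.9318399 ])} 515.8302014478766 [0.5689933  0.68801259 0.59597074]
top {'vfov': 53.003427525162564, 'cx': 321.5423324111111, 'cy': 251.14113572898628, 'rvec': array([ 2.18642692, -2.1464677 ,  0.12989414]), 'tvec': array([-0.09984309,  0.53765776,  0.97442064])} 481.3294755767873 [ 0.42614372 -0.08401439  1.02950629]
0.1 [ 0.1409 -0.5055  0.2445] [-3.14  -0.     0.272] [-0.7  0.4 -0.7] 0.08517492053374719
```

View pics/s0.png

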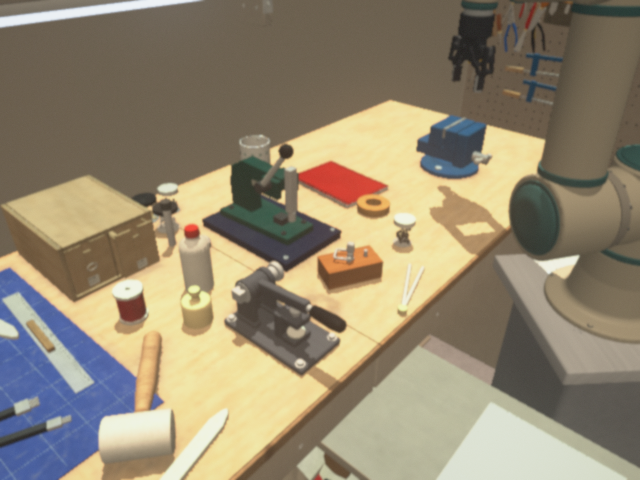

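View pics/t0.png

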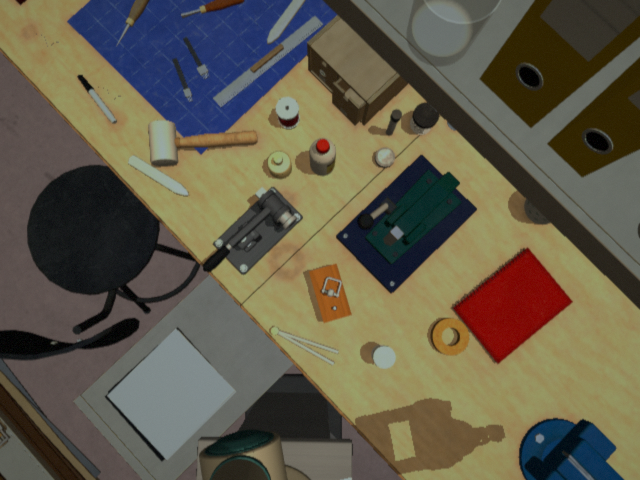

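```bash
python3 - <<'E'
import cv2,numpy as np
t=cv2.imread('pics/t0.png');s=cv2.imread('pics/s0.png')
a=cv2.resize(t[180:330,200:360],None,fx=5,fy=5,interpolation=cv2.INTER_CUBIC)[:,:800]
a=cv2.resize(t[180:330,200:360],(640,600),interpolation=cv2.INTER_CUBIC)
cv2.imwrite('pics/c1.png',a)
b=cv2.resize(s[235:375,215:395],(771,600),interpolation=cv2.INTER_CUBIC)
cv2.imwrite('pics/c2.png',b)
E
```

```text
(no output)
```

View pics/c1.png

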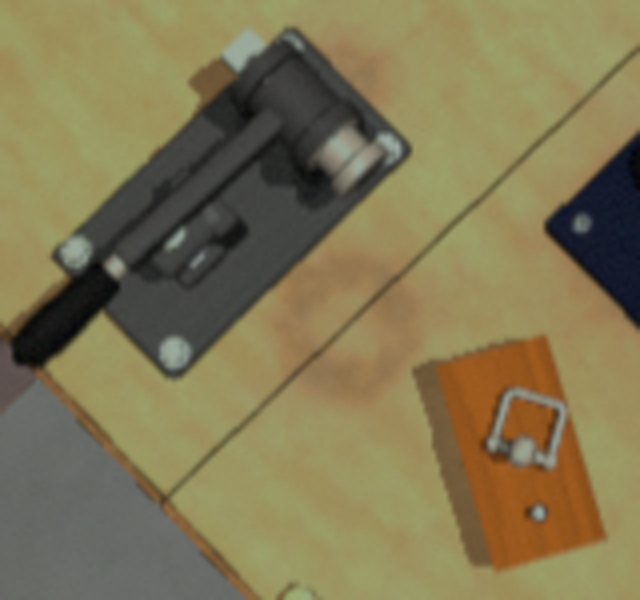

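View pics/c2.png

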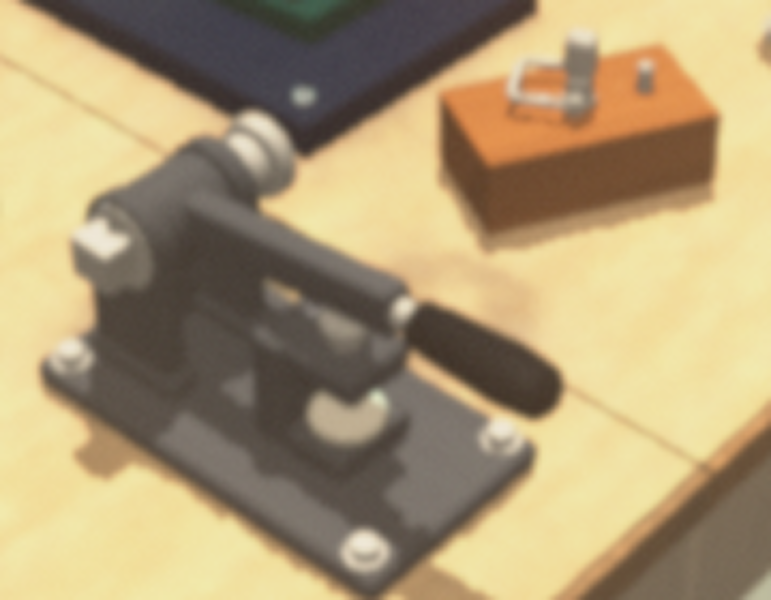

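```bash
cat > fit.py <<'E'
from h import *
from scipy.optimize import least_squares
T=lambda p:('top',200+p[0]/4,180+p[1]/4)
S=lambda p:('side',215+p[0]/4.2833,235+p[1]/4.2857)
def rz(a): c,s=np.cos(a),np.sin(a); return np.array([[c,-s,0],[s,c,0],[0,0,1]])
def fit(model,obs,x0):
    def r(x): return np.concatenate([proj(n,model(x,k))[0]-[u,v] for k,(n,u,v) in obs])
    s=least_squares(r,x0,loss='soft_l1'); print(np.round(s.x,4),'res',np.round(r(s.x).reshape(-1,2),1).tolist()); return s.x
body=lambda x,k: rz(x[2])@np.array(k)+[x[0],x[1],0]
pc=[((.09,.048,.012),T((290,28))),((.09,-.048,.012),T((411,150))),((-.09,-.048,.012),T((172,378))),((-.09,.048,.012),T((52,255))),
 ((.09,.048,.012),S((42,366))),((-.09,-.048,.012),S((535,453))),((-.09,.048,.012),S((370,582)))]
P=fit(body,pc,[.45,.05,-.8])
bc=[((.03,.055,.038),T((546,336))),((-.03,.055,.038),T((436,362))),((-.03,-.055,.038),T((496,572))),((.03,-.055,.038),T((607,540))),
 ((-.03,.055,.038),S((488,167))),((.03,.055,.038),S((440,97))),((-.03,-.055,.038),S((718,112))),((.03,-.055,.038),S((660,45))),((0,-.032,.05),T((537,510))),((0,-.032,.05),S((646,62)))]
B=fit(body,bc,[.33,-.1,.2-1.5])
def pin(x,k):
    # x: px,py,yaw,loop ; k: (kind, side)
    if isinstance(k,tuple) and len(k)==3: q=np.array(k)
    else:
        q=np.array([k[1]*.0149,.0286*np.cos(x[3]),.008-.0286*np.sin(x[3])])
    return rz(x[2])@q+[x[0],x[1],.038]
pp=[(('b',-1),T((513,391))),(('b',1),T((563,408))),(('b',1),S((520,65))),(('b',-1),S((513,102))),((0,0,.036),T((524,448))),((0,0,.036),S((581,36)))]
Q=fit(pin,pp,[B[0],B[1],-.3,0])
e=lambda k:np.round(body(P,k),4)
print('axes x',np.round(rz(P[2])[:,0],3),'y',np.round(rz(P[2])[:,1],3))
print('head home',e((.045,-.037,.075)),'hole',e((.045,.041,.084)))
# shaft creep: head outer face centre in both
for nm,k in(('head0',(.045,-.037,.075)),('head20',(.045,-.057,.075)),('tong home end',(.045,.057,.084)),('tong20',(.045,.037,.084))):
    t=proj('top',body(P,k))[0];s=proj('side',body(P,k))[0]
    print(nm,'c1',(t-[200,180])*4,'c2',(s-[215,235])*4.285)
np.savez('pose.npz',P=P,B=B,Q=Q)
E
python3 fit.py
```

```text
[ 0.5851  0.0485 -0.7908] res [[0.1, -1.7], [0.4, -0.4], [-1.8, 0.5], [-2.3, -1.4], [-0.5, -3.6], [3.0, -3.4], [0.6, 0.1]]
[ 0.4546 -0.108  -1.2718] res [[-0.3, -1.7], [-0.8, -0.2], [-0.9, -1.0], [-0.5, -1.2], [0.6, -1.9], [0.1, -3.2], [1.3, -1.2], [1.0, -2.0], [-0.0, -0.5], [0.5, -0.8]]
[ 0.4544 -0.1095 -1.8631  0.2587] res [[-0.7, -0.8], [0.6, -0.6], [1.5, 0.1], [-0.0, 0.1], [-0.2, -0.5], [0.8, -2.6]]
axes x [ 0.703 -0.711  0.   ] y [0.711 0.703 0.   ]
head home [ 0.5905 -0.0095  0.075 ] hole [0.6459 0.0453 0.084 ]
head0 c1 [328.58589125 170.59474832] c2 [268.81454776 171.89140185]
head20 c1 [355.88575165 199.12518946] c2 [304.83555916 149.45710427]
tong home end c1 [198.92110704  33.38447533] c2 [ 82.33500395 267.54179404]
tong20 c1 [226.06741796  61.75176233] c2 [124.11028427 241.84279906]
```

```bash
cat > ov.py <<'E'
from fit import *
print('head tri',tri([T((363,172)),S((272,150))]))
for k,(a,b) in {'++':((290,28),(42,366)),'--':((172,378),(535,453)),'-+':((52,255),(370,582)),'blk++':((546,336),(440,97)),'blk-+':((436,362),(488,167)),'blk--':((496,572),(718,112)),'blk+-':((607,540),(660,45))}.items():
    print(k,np.round(tri([T(a),S(b)]),4))
print('nadir',proj('top',[.426,-.084,0]), 'drift',tri([T((537,510)),S((646,62))]), 'tab',tri([T((524,448)),S((581,36))]))
out=[]
for n,f,(x0,y0,x1,y1) in(('top','t0',(200,175,360,335)),('side','s0',(215,225,375,385))):
    im=cv2.imread(f'pics/{f}.png')[y0:y1,x0:x1]; k=5 if 0 else 2.5
    k=400/160; im=cv2.resize(im,(400,400),interpolation=cv2.INTER_CUBIC)
    def L(pts,c):
        q=((proj(n,np.array(pts))-[x0,y0])*k).astype(int); cv2.polylines(im,[q.reshape(-1,1,2)],False,c,1)
    for z in(0,.012): L([body(P,(sx*.09,sy*.048,z)) for sx,sy in((1,1),(1,-1),(-1,-1),(-1,1),(1,1))],(0,255,255))
    for y in(-.037,-.028,-.047,-.027,.027): L([body(P,(.045+.0175*np.cos(a),y,.075+.0175*np.sin(a))) for a in np.linspace(0,6.3,25)],(255,0,0) if y>-.03 else (0,0,255))
    L([body(P,(.045,-.037,.075)),body(P,(.045,.057,.075))],(0,255,0))
    for z in(0,.038): L([body(B,(sx*.03,sy*.055,z)) for sx,sy in((1,1),(1,-1),(-1,-1),(-1,1),(1,1))],(255,255,0))
    out.append(im)
cv2.imwrite('pics/ov.png',np.hstack(out))
E
python3 ov.py|tail -12
```

```text
head20 c1 [355.88575165 199.12518946] c2 [304.83555916 149.45710427]
tong home end c1 [198.92110704  33.38447533] c2 [ 82.33500395 267.54179404]
tong20 c1 [226.06741796  61.75176233] c2 [124.11028427 241.84279906]
head tri [ 0.58983813 -0.02664471  0.07315064]
++ [0.6815 0.0191 0.0044]
-- [0.4907 0.0763 0.0023]
-+ [0.5552 0.142  0.0073]
blk++ [ 0.5146 -0.1218  0.0294]
blk-+ [ 0.4987 -0.0647  0.0325]
blk-- [ 0.3929 -0.098   0.0335]
blk+- [ 0.4102 -0.1547  0.0319]
nadir [[317.68674325 305.73269803]] drift [ 0.42392423 -0.11777724  0.04788522] tab [ 0.4545788  -0.1101545   0.06774678]
```

View pics/ov.png

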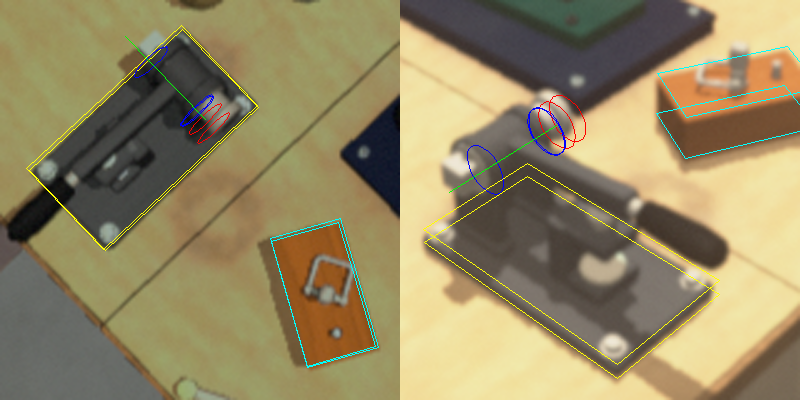

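```bash
python3 - <<'E' | tail -4
from fit import *
e=onz(*T((231,42)),.084);h=onz(*T((363,172)),.075)
print(e,h,np.linalg.norm((e-h)[:2]),np.degrees(np.arctan2(*(e-h)[1::-1])))
print(tri([T((231,42)),S((88,250))]))
print('rect',[np.round(onz(*T(p),.012),4).tolist() for p in((290,28),(411,150),(172,378),(52,255))])
E
python3 - <<'E'
import cv2
t=cv2.imread('pics/t0.png');s=cv2.imread('pics/s0.png')
a=cv2.resize(t[182:232,246:306],(480,400),interpolation=cv2.INTER_LANCZOS4)
b=cv2.resize(s[255:305,225:295],(560,400),interpolation=cv2.INTER_LANCZOS4)[:,:320]
import numpy as np
cv2.imwrite('pics/c3.png',np.hstack([a,b]))
E
```

```text
[ 0.5851  0.0485 -0.7908] res [[0.1, -1.7], [0.4, -0.4], [-1.8, 0.5], [-2.3, -1.4], [-0.5, -3.6], [3.0, -3.4], [0.6, 0.1]]
[ 0.4546 -0.108  -1.2718] res [[-0.3, -1.7], [-0.8, -0.2], [-0.9, -1.0], [-0.5, -1.2], [0.6, -1.9], [0.1, -3.2], [1.3, -1.2], [1.0, -2.0], [-0.0, -0.5], [0.5, -0.8]]Traceback (most recent call last):
  File "<stdin>", line 1, in <module>
  File "fit.py", line 23, in <module>
    Q=fit(pin,pp,[B[0],B[1],-.3,0])
  File "fit.py", line 8, in fit
    s=least_squares(r,x0,loss='soft_l1'); print(np.round(s.x,4),'res',np.round(r(s.x).reshape(-1,2),1).tolist()); return s.x
    return func(*args, **kwargs)
    result = trf(vector_fun.fun, vector_fun.jac, x0, f0, J0, lb, ub, ftol, xtol,
                 gtol, max_nfev, x_scale, loss_function, tr_solver,
                 tr_options.copy(), verbose, callback=callback_wrapped)
    return trf_no_bounds(
        fun, jac, x0, f0, J0, ftol, xtol, gtol, max_nfev, x_scale,
        loss_function, tr_solver, tr_options, verbose, callback=callback)
    J = jac(x)
    self._update_jac()
    ~~~~~~~~~~~~~~~~^^
    self.J = self.jac_wrap
[... 741 characters left out ...]
          ~~~~~~~~^^^^^^^^^^^^^^^^^^^^^^^^^^^^^^
    return np.atleast_1d(self.fun(x))
                         ~~~~~~~~^^^
    return self.f(x, *self.args, **self.kwargs)
           ~~~~~~^^^^^^^^^^^^^^^^^^^^^^^^^^^^^^
  File "fit.py", line 7, in r
    def r(x): return np.concatenate([proj(n,model(x,k))[0]-[u,v] for k,(n,u,v) in obs])
                                     ~~~~^^^^^^^^^^^^^^
  File "h.py", line 13, in proj
    m,f,R,t=K(n); q=(R@np.atleast_2d(p).T).T+t; return np.c_[q[:,0]/q[:,2]*f+m['cx'],q[:,1]/q[:,2]*f+m['cy']]
            ~^^^
  File "h.py", line 6, in K
    m=bot.camera_model(n); f=240/np.tan(np.radians(m['vfov'])/2)
ValueError: time passes only in moves, steps and waits
```

View pics/c3.png

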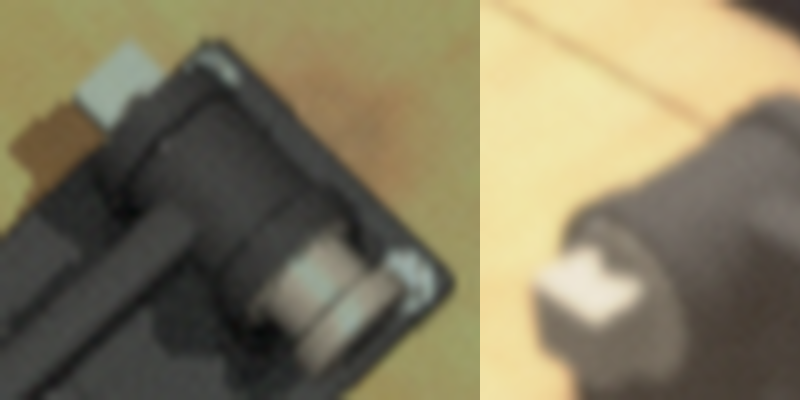

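```bash
python3 - <<'E'
s=open('h.py').read()
s=s.replace("    m=bot.camera_model(n); f","    m=CAM[n]; f").replace("def K(n)","""from numpy import array
CAM={'side':{'vfov': 49.90223378619394, 'cx': 319.38378413418263, 'cy': 235.00281001257963, 'rvec': array([ 0.08183787,  2.71954186, -1.49486275]), 'tvec': array([0.51942414, 0.1190327 , 0.9318399 ])},
'top':{'vfov': 53.003427525162564, 'cx': 321.5423324111111, 'cy': 251.14113572898628, 'rvec': array([ 2.18642692, -2.1464677 ,  0.12989414]), 'tvec': array([-0.09984309,  0.53765776,  0.97442064])}}
def K(n)""")
open('h.py','w').write(s)
E
python3 - <<'E'
from h import *
e=onz('top',258.6,190,.084);h=onz('top',290.7,223.2,.075)
print(e,h,np.linalg.norm((e-h)[:2]),np.degrees(np.arctan2(*(e-h)[1::-1])))
for p in((290,28),(411,150),(172,378),(52,255)): print(onz('top',200+p[0]/4,180+p[1]/4,.012).round(4))
# side: tongue end top corners in c3
for p in((540,275),(600,325)): print('side tongue',onz('side',225+(p[0]-480)/8,255+p[1]/8,.084).round(4))
E
```

```text
[0.65425982 0.03872361 0.084     ] [ 0.58967464 -0.02671102  0.075     ] 0.09193985509411902 45.37432377496279
[0.6788 0.0183 0.012 ]
[ 0.6133 -0.0484  0.012 ]
[0.4887 0.075  0.012 ]
[0.553  0.1411 0.012 ]
side tongue [0.6615 0.0363 0.084 ]
side tongue [0.6486 0.0526 0.084 ]
```

```bash
python3 -m jog '[[0,42,44,0,0,0,3],[0,42,44,0,0,0,3],[0,42,44,0,0,0,3],[0,42,44,0,0,0,3],[0,42,44,0,0,0,3],[0,42,44,0,0,0,3],[0,42,44,0,0,0,3],[0,42,44,0,0,0,3],[0,42,44,0,0,0,3],[0,20,20,0,0,0,1],[0,0,0,0,0,0,0]]' 40; python3 -c "
from h import *
st()
for n,p,z in(('bottle',(323,147),.13),('brass',(278,162),.068),('jar',(384,357),.06)): print(n,onz('top',*p,z).round(3))"
```

```text
t: 1.48
tcp_pos: [0.5457, -0.0735, 0.2388]
tool_rot: [-3.133, 0.002, 0.774]
wrist_force: [0.1, -0.4, 0.2]
finger_gap: -0.0001
1.48 [ 0.5457 -0.0735  0.2388] [-3.133e+00  2.000e-03  7.740e-01] [ 0.1 -0.4  0.2] -0.00012177931862980863
bottle [ 0.73  -0.088  0.13 ]
brass [0.718 0.003 0.068]
jar [ 0.328 -0.217  0.06 ]
```

```bash
python3 -m jog '[[0,-1,2,-52,-0.4,0,0.2],[0,0,0,-52,0,0,0],[0,0,0,-40,0,0,0],[0,0,0,-14,0,0,0],[0,0,0,0,0,0,0]]'; python3 -m jog '[[0,14,14,0,0,0,0],[0,10,10,0,0,0,0],[0,4,4,0,0,0,0],[0,3,3,0,0,0,0]]'
```

```text
t: 2.1
tcp_pos: [0.542, -0.0751, 0.078]
tool_rot: [-3.14, 0.007, 0.773]
wrist_force: [0.0, -0.4, 0.7]
finger_gap: 0.0001
t: 2.6
tcp_pos: [0.5765, -0.0448, 0.0844]
tool_rot: [3.135, 0.003, 0.771]
wrist_force: [-0.1, 0.1, -0.0]
finger_gap: 0.0003
```

```bash
python3 -m jog '[[0,0,4,-4,0.3,0,0.5],[0,2,2,0,0,0,0],[0,2,2,0,0,0,0]]';python3 -m jog '[[0,2,2,0,0,0,0],[0,2,2,0,0,0,0],[0,2,2,0,0,0,0]]'; python3 -m jog '[[0,2,2,0,0,0,0],[0,2,2,0,0,0,0]]'
```

```text
t: 2.98
tcp_pos: [0.5805, -0.0367, 0.0803]
tool_rot: [3.139, -0.001, 0.78]
wrist_force: [-0.5, 1.0, 0.7]
finger_gap: -0.0002
t: 3.35
tcp_pos: [0.5847, -0.0325, 0.0798]
tool_rot: [3.141, 0.006, 0.779]
wrist_force: [-6.1, -4.8, 3.9]
finger_gap: 0.0001
t: 3.6
tcp_pos: [0.5867, -0.0308, 0.0794]
tool_rot: [-3.14, 0.014, 0.778]
wrist_force: [-6.7, -4.9, 2.4]
finger_gap: -0.0003
```

```bash
python3 -m jog '[[0,2,2,0,0,0,0],[0,2,2,0,0,0,0],[0,2,2,0,0,0,0]]';python3 -m jog '[[0,2,2,0,0,0,0],[0,2,2,0,0,0,0]]'; python3 -m jog '[[0,2,2,0,0,0,0],[0,2,2,0,0,0,0]]'
```

```text
t: 3.98
tcp_pos: [0.5897, -0.0282, 0.0788]
tool_rot: [-3.137, 0.025, 0.775]
wrist_force: [-6.0, -5.1, 2.6]
finger_gap: 0.0001
t: 4.22
tcp_pos: [0.5916, -0.0265, 0.0784]
tool_rot: [-3.135, 0.033, 0.773]
wrist_force: [-7.0, -4.9, 3.0]
finger_gap: -0.0001
t: 4.47
tcp_pos: [0.5932, -0.0251, 0.078]
tool_rot: [-3.133, 0.042, 0.771]
wrist_force: [-11.7, -9.2, 5.5]
finger_gap: -0.0001
```

```bash
python3 -m jog '[[0,2,2,0,0,0,0]]'; python3 -m jog '[[0,1.5,1.5,0,0,0,0]]'
```

```text
t: 4.6
tcp_pos: [0.5933, -0.0253, 0.0778]
tool_rot: [-3.132, 0.049, 0.77]
wrist_force: [-14.2, -10.6, 5.7]
finger_gap: 0.0
t: 4.72
tcp_pos: [0.5933, -0.0255, 0.0776]
tool_rot: [-3.13, 0.054, 0.769]
wrist_force: [-7.4, -5.2, 2.8]
finger_gap: 0.0001
```

```bash
python3 -m jog '[[0,-20,-20,2,0,0,0],[0,-8,-8,30,0,0,0],[0,0,0,50,0,0,-10],[0.6,-10,-5,20,0,0,-10],[0.6,-25,-12,0,0,0,-10],[0.6,-25,-12,0,0,0,-10],[0.6,-25,-12,0,0,0,-10],[0.6,0,0,0,0,0,-10],[0.6,0,0,0,0,0,0]]'; python3 - <<'E'
from h import *
snap('top','t1.png');snap('side','s1.png')
t=cv2.imread('pics/t1.png')[175:315,235:375]; s=cv2.imread('pics/s1.png')[245:315,215:315]
cv2.imwrite('pics/c4.png',np.hstack([cv2.resize(t,(420,420),interpolation=cv2.INTER_CUBIC),cv2.resize(s,(380,420),interpolation=cv2.INTER_CUBIC)]))
E
```

```text
t: 5.85
tcp_pos: [0.4768, -0.0965, 0.1833]
tool_rot: [-3.127, 0.051, -0.311]
wrist_force: [0.5, -0.2, -0.0]
finger_gap: 0.0515
```

View pics/c4.png

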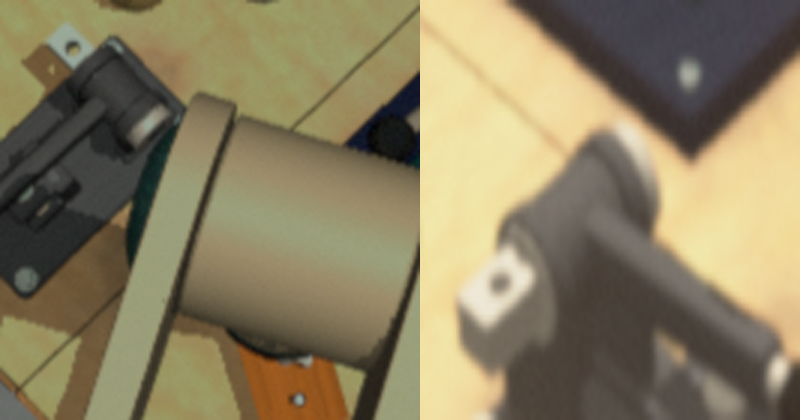

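```bash
python3 - <<'E'
from h import *
print(onz('top',259.3,190.3,.084),onz('side',236.05,292.3,.084),tri([('top',259.3,190.3),('side',236.05,292.3)]))
t=cv2.imread('pics/t1.png')[182:200,248:270];print(cv2.cvtColor(t,cv2.COLOR_BGR2GRAY))
E
```

```text
[0.65367426 0.03730274 0.084     ] [0.65535905 0.0440052  0.084     ] [0.65554593 0.03793083 0.07899703]
[[144 143 143 144 147 148 148 149 152 155 153 149 149 144 144 145 148 147
  152 149 149 150]
 [144 143 142 142 145 148 150 155 161 161 156 150 149 147 143 144 145 148
  150 149 148 149]
 [143 144 141 144 143 147 155 161 162 164 163 158 150 149 145 144 143 143
  147 147 148 148]
 [143 142 142 144 146 153 161 162 162 163 161 160 157 149 145 143 143 142
  144 147 149 148]
 [142 142 143 147 154 161 161 161 161 162 162 162 160 156 149 146 144 142
  143 146 147 147]
 [142 144 148 153 159 162 162 161 161 160 157 156 161 160 156 148 145 142
  143 143 144 143]
 [141 142 149 158 161 163 162 162 160 144 130 128 134 154 159 157 148 144
  142 143 140 123]
 [126 124 129 141 159 162 163 162 150 105  73  64  79 131 158 160 158 149
  142 137 119  91]
 [ 99  95  88 102 140 159 162 160 137  77  68  81  98 115 156 160 161 155
  142 120  77  82]
 [ 91  89  88  82 101 139 158 160 136  85 105 126 137 126 157 163 162 155
  128  83  59  55]
 [ 89  90  91  89  83 100 139 157 149 110 134 141 145 147 160 161 154 132
   86  64  57  54]
 [ 89  90  90  92  91  84 100 139 155 141 147 149 155 159 159 143 124  86
   65  60  59  56]
 [ 91  89  89  91  89  90  84 100 138 157 162 161 161 159 141 102  78  66
   62  62  58  55]
 [ 88  91  89  90  92  90  88  82  99 139 158 162 158 140 100  73  65  64
   64  63  57  50]
 [ 90  89  89  94 108  93  88  88  83 101 138 156 139  97  69  63  66  63
   67  59  51  40]
 [ 91  88  92 112 129  95  90  92  88  81  99 127  96  65  56  60  62  62
   58  46  40  53]
 [ 90  91  93 119 131  97  89  90  90  86  79  80  63  52  54  60  59  57
   45  43  56  61]
 [ 92  90  90  97 117  93  87  88  89  87  74  65  52  54  55  56  53  44
   55  62  64  64]]
```

```bash
python3 -m jog '[[0.5,-21,-12,-20,-0.8,-2.9,1],[0.5,-4,-2,-30,0,0,0],[0.5,0,0,-20,0,0,0],[0.5,0,0,-15,0,0,0],[0.5,0,0,0,0,0,0]]'
```

```text
t: 6.58
tcp_pos: [0.4527, -0.1098, 0.096]
tool_rot: [-3.126, -0.004, -0.274]
wrist_force: [0.9, -0.2, -1.0]
finger_gap: 0.0429
```

```bash
python3 -m jog '[[0.5,2,0,-16,-0.8,0,-0.9],[0.5,0,0,-12,0,0,0],[0.5,0,0,-1,0,0,0],[0.5,0,0,0,0,0,0]]'; python3 - <<'E'
from h import *
snap('side','s2.png')
s=cv2.imread('pics/s2.png')[220:300,300:400]
cv2.imwrite('pics/c5.png',cv2.resize(s,(750,600),interpolation=cv2.INTER_CUBIC))
E
```

```text
t: 7.08
tcp_pos: [0.4569, -0.1102, 0.069]
tool_rot: [-3.14, -0.013, -0.287]
wrist_force: [0.6, -0.2, -0.5]
finger_gap: 0.0428
```

View pics/c5.png

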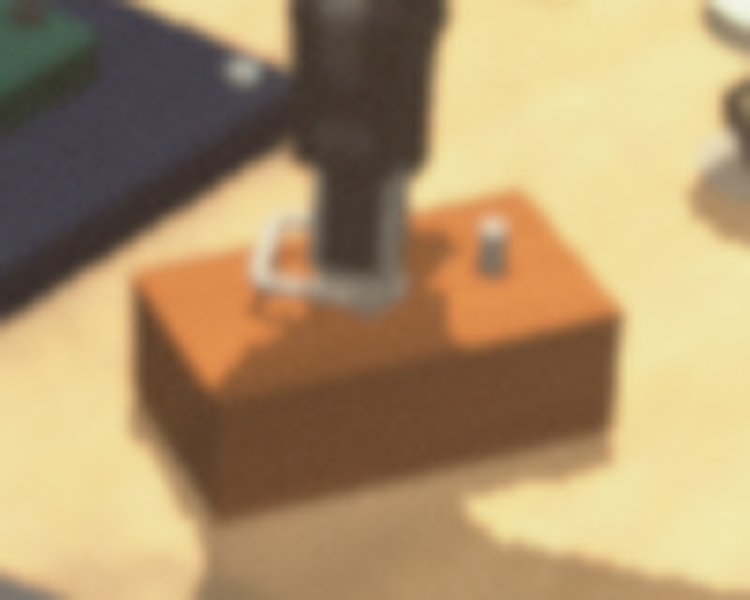

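```bash
python3 - <<'E'
from h import *
s=st(); p=s['tcp_pos']
for z in(.055,.068): print(proj('side',[p[0],p[1],z]), proj('side',[.4546,-.109,z]))
# finger faces: near finger at +-8,+-11 along tool x, offset 21.5+ along -tool y
a=s['tool_rot'][2];x=np.array([np.cos(a),np.sin(a),0]);y=np.array([np.sin(a),-np.cos(a),0])
for yo in(-.03,-.0215,.0215,.03):
  print(yo,[((proj('side',np.array([p[0],p[1],.06])+x*k+y*yo)[0]-[300,220])*7.5).round() for k in(-.011,.011)])
for k in(-.0075,.0075): print('tab',((proj('side',np.array([.4546,-.109,.06])+x*k)[0]-[300,220])*7.5).round())
E
```

```text
7.12 [ 0.457  -0.1102  0.0691] [-3.14  -0.013 -0.287] [ 0.4  0.2 -0.4] 0.042519552259300056
[[349.59935625 249.1423001 ]] [[350.92564383 249.45806978]]
[[349.86840391 243.35734309]] [[351.20454614 243.67020153]]
-0.03 [array([396., 275.]), array([307., 263.])]
-0.0215 [array([402., 255.]), array([314., 243.])]
0.0215 [array([430., 162.]), array([345., 151.])]
0.03 [array([435., 144.]), array([351., 133.])]
tab [412. 208.]
tab [353. 200.]
```

```bash
python3 -m jog '[[0.5,-2.2,0.6,-3,0,0.7,0],[0.5,0,0,0,0,0,0],[0,0,0,0,0,0,0],[0,0,0,0,0,0,0],[0,0,0,0,0,0,0],[0,0,0,0,0,0,0]]' 40
```

```text
t: 7.88
tcp_pos: [0.4553, -0.1094, 0.067]
tool_rot: [3.14, -0.002, -0.287]
wrist_force: [0.7, -0.3, 0.2]
finger_gap: 0.011
```

```bash
python3 -m jog '[[0,0,0,10,0,0,0],[0,0,0,30,0,0,0],[0,0,0,50,0,0,0],[0,20,15,40,0,0,9],[0,34,25,0,0,0,10],[0,34,25,0,0,0,10],[0,34,25,0,0,0,10],[0,34,25,0,0,0,10],[0,25,18,0,0,0,9],[0,0,0,0,0,0,0]]' 60; python3 -c "
from h import *
st()"
```

```text
t: 9.12
tcp_pos: [0.6403, 0.0268, 0.2074]
tool_rot: [3.134, -0.004, 0.756]
wrist_force: [-0.6, -0.5, -1.0]
finger_gap: 0.0103
9.12 [0.6403 0.0268 0.2074] [ 3.134 -0.004  0.756] [-0.6 -0.5 -1. ] 0.010328219811577312
```

```bash
python3 -m jog '[[0,8,7,-25,0.4,0,1.5],[0,6,4,-16,0,0,0],[0,0,0,0,0,0,0],[0,0,0,0,0,0,0]]' 60; python3 - <<'E'
from h import *
p=st()['tcp_pos']
snap('side','s3.png');snap('top','t3.png')
s=cv2.imread('pics/s3.png')[220:320,185:305]
cv2.imwrite('pics/c6.png',cv2.resize(s,(720,600),interpolation=cv2.INTER_CUBIC))
f=lambda q:((proj('side',q)[0]-[185,220])*6).round()
print('tip',f([p[0],p[1],p[2]-.059]),'collar',f([p[0],p[1],p[2]-.029]),'hole obs in c6',((np.array([236.05,292.3])-[185,220])*6))
E
```

```text
t: 9.62
tcp_pos: [0.6538, 0.036, 0.1679]
tool_rot: [3.137, -0.009, 0.776]
wrist_force: [-0.6, 0.3, -1.4]
finger_gap: 0.0103
9.62 [0.6538 0.036  0.1679] [ 3.137 -0.009  0.776] [-0.6  0.3 -1.4] 0.01031354769794596
tip [307. 339.] collar [298. 245.] hole obs in c6 [306.3 433.8]
```

View pics/c6.png

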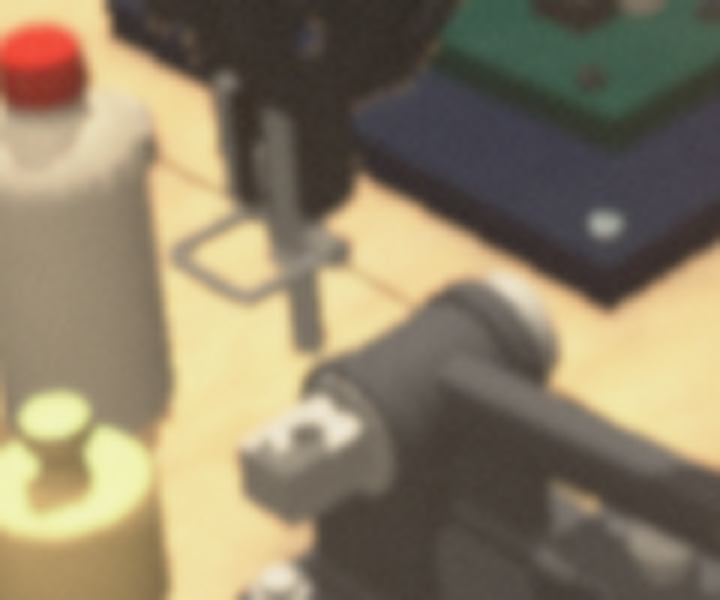

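```bash
python3 - <<'E'
from h import *
g=cv2.cvtColor(cv2.imread('pics/s3.png'),cv2.COLOR_BGR2GRAY).astype(float)
for r in range(262,281):
    print(r,g[r,226:245].astype(int))
p=np.array([.6538,.036,.1679])
for z in(.029,.044,.059): print(proj('side',p-[0,0,z]))
p2=p-[0,0,.059]; J=[(proj('side',p2+d)-proj('side',p2))[0] for d in np.array([[.0071,-.0071,0],[.0071,.0071,0],[0,0,.01]])]
print('per 10mm punch x,y,z',np.round(J,2).tolist())
E
```

```text
262 [223 220 214 190 159 137 128 123 122 128 137 139 137 132 122 117 131 172
 211]
263 [221 219 215 199 172 150 138 135 135 137 142 141 140 136 128 128 144 179
 209]
264 [220 220 217 208 190 165 149 141 139 137 134 141 154 163 160 163 171 186
 205]
265 [219 219 215 208 192 169 151 141 134 127 124 141 175 199 201 201 203 203
 204]
266 [217 214 204 192 176 157 141 130 123 118 116 143 187 214 220 220 220 217
 214]
267 [204 197 182 165 155 145 134 122 114 114 116 139 187 217 224 225 224 224
 221]
268 [178 170 159 155 156 159 151 128 115 115 116 138 183 215 225 225 225 225
 224]
269 [160 156 161 173 189 193 176 141 118 115 116 132 177 215 225 225 224 224
 222]
270 [172 176 192 206 214 214 195 151 119 115 115 126 172 213 224 224 223 222
 220]
271 [203 206 215 220 222 221 203 157 121 114 115 124 166 211 222 223 222 221
 219]
272 [220 222 223 224 224 222 208 162 124 116 115 123 163 208 221 221 222 220
 219]
273 [224 224 224 225 225 223 211 167 126 116 114 120 157 201 219 221 221 221
 221]
274 [224 224 225 226 226 224 213 173 130 116 114 116 146 192 216 220 222 222
 222]
275 [225 226 226 226 227 224 214 179 135 117 114 116 139 182 213 220 222 223
 222]
276 [224 226 226 227 226 225 214 183 139 120 116 118 139 182 213 219 220 219
 214]
277 [224 225 226 226 226 224 216 190 150 127 122 124 149 188 211 213 208 200
 191]
278 [224 225 226 226 226 224 218 202 174 155 147 147 165 186 194 186 175 163
 152]
279 [223 224 225 225 225 224 222 215 202 192 183 169 165 166 159 145 134 128
 124]
280 [223 224 225 225 225 225 223 221 217 212 193 166 144 131 121 115 113 115
 115]
[[234.60618867 260.81256039]]
[[235.39077203 268.74721515]]
[[236.15969671 276.52351048]]
per 10mm punch x,y,z [[-4.23, -2.57], [-4.95, 2.91], [-0.51, -5.17]]
```

```bash
python3 - <<'E'
from h import *
print('side tab top .074',onz('side',350.65,243.4,.074),'top tab',onz('top',200+524/4,180+448/4,.074))
print('drift side',onz('side',215+646/4.283,235+58/4.286,.050),'top',onz('top',200+537/4,180+510/4,.05))
s=cv2.imread('pics/s3.png')[215:315,185:285];t=cv2.imread('pics/t3.png')[150:230,210:310]
cv2.imwrite('pics/c7.png',np.hstack([cv2.resize(t,(750,600),interpolation=cv2.INTER_CUBIC)]))
g=cv2.cvtColor(cv2.imread('pics/s1.png'),cv2.COLOR_BGR2GRAY)
print(g[284:302,224:250])
E
```

```text
side tab top .074 [ 0.45681635 -0.10089813  0.074     ] top tab [ 0.45348593 -0.10983493  0.074     ]
drift side [ 0.42488641 -0.1179809   0.05      ] top [ 0.42305994 -0.11754712  0.05      ]
[[222 222 223 222 224 224 225 226 226 223 205 153 116 116 123 126 124 126
  128 125 114 102 103 106 106 108]
 [223 223 223 224 224 225 226 226 226 221 199 154 136 143 147 141 127 121
  127 132 124 110  99 102 105 105]
 [224 223 225 224 225 226 226 226 225 220 200 174 175 190 193 177 147 124
  122 128 129 119 108 102 101 100]
 [224 224 224 225 226 225 225 224 224 222 214 206 212 220 221 209 174 142
  130 125 125 124 118 105  97  97]
 [224 223 222 224 224 224 223 225 226 225 224 223 224 228 228 222 202 175
  158 145 131 126 123 112  98  93]
 [221 221 221 221 222 223 224 225 227 226 223 219 217 220 224 226 221 210
  201 185 158 134 125 117 102  92]
 [220 219 219 220 222 224 226 228 226 217 204 191 185 191 206 220 226 226
  223 214 185 148 125 121 110  94]
 [217 218 220 223 225 228 230 228 220 195 165 148 144 151 176 209 226 230
  227 217 188 147 122 118 110  96]
 [217 219 222 226 228 230 231 229 2
[... 355 characters left out ...]
86 160 134
  116 109 106 107 109 111 112 107]
 [182 156 162 184 205 220 227 230 230 230 228 221 210 190 168 145 125 114
  109 107 108 106 108 111 113 108]
 [187 146 131 143 166 196 215 223 226 224 218 200 173 148 129 116 111 109
  108 107 107 107 109 111 111 107]
 [196 149 119 119 131 154 181 201 207 203 187 160 135 118 111 108 106 106
  106 105 106 108 110 112 110 106]
 [203 157 118 113 114 124 141 157 166 158 142 125 112 108 107 106 107 108
  107 106 108 109 110 113 111 102]
 [206 158 120 113 112 114 117 123 128 122 114 111 108 107 107 106 106 107
  108 105 105 105 109 110 106  98]
 [208 166 126 114 113 112 112 111 112 110 109 105 107 105 107 106 106 106
  102  99  95  97 101 103  98  89]]
```

View pics/c7.png

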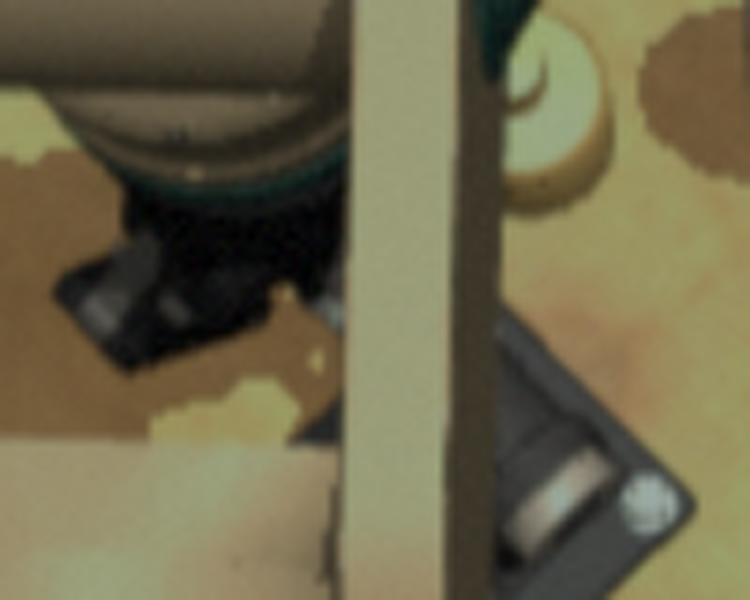

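```bash
python3 -m jog '[[0,0.5,4,-10,0.8,-0.8,0.4],[0,0,0,-8,0,0,0],[0,0,0,0,0,0,0],[0,0,0,0,0,0,0]]' 60; python3 - <<'E'
from h import *
p=st()['tcp_pos']
snap('side','s4.png')
s=cv2.imread('pics/s4.png')[250:310,200:280]
cv2.imwrite('pics/c8.png',cv2.resize(s,(800,600),interpolation=cv2.INTER_CUBIC))
f=lambda q:((proj('side',q)[0]-[200,250])*10).round()
print('tip',f([p[0],p[1],p[2]-.059]),'tip down at .084',f([p[0],p[1],.084]),'collar',f([p[0],p[1],p[2]-.029]),'hole obs',((np.array([236.1,291.8])-[200,250])*10))
E
```

```text
t: 10.22
tcp_pos: [0.6543, 0.0401, 0.1496]
tool_rot: [3.136, -0.031, 0.783]
wrist_force: [0.4, -0.0, -1.1]
finger_gap: 0.011
10.22 [0.6543 0.0401 0.1496] [ 3.136 -0.031  0.783] [ 0.4 -0.  -1.1] 0.010957159379372205
tip [366. 374.] tip down at .084 [369. 407.] collar [350. 220.] hole obs [361. 418.]
```

View pics/c8.png

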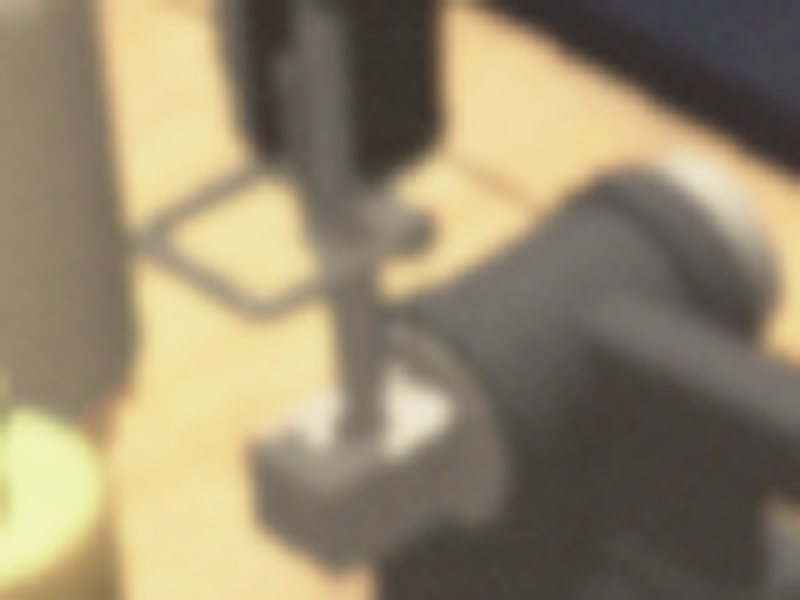

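```bash
python3 - <<'E'
from h import *
g=cv2.cvtColor(cv2.imread('pics/s4.png'),cv2.COLOR_BGR2GRAY)
for r in range(276,298): print(r,g[r,224:248])
E
python3 -m jog '[[0,0,0,-3,0,0,0],[0,0,0,-2,0,0,0]]'
```

```text
276 [222 223 224 225 223 219 209 181 151 140 136 131 128 136 160 178 185 189
 197 209 211 201 184 162]
277 [216 221 221 221 218 211 197 173 149 136 128 122 119 137 176 202 206 202
 200 198 189 167 145 128]
278 [202 212 216 212 202 185 170 154 137 125 119 114 114 135 171 198 196 184
 172 163 149 133 121 116]
279 [180 193 196 191 176 162 155 149 137 120 114 113 112 123 150 166 159 143
 133 128 123 118 112 114]
280 [167 168 168 167 162 164 171 175 158 130 116 113 112 112 120 124 120 113
 114 115 115 113 113 111]
281 [178 168 166 168 177 192 202 205 184 142 118 115 112 106 102 105 106 102
 105 110 112 112 113 112]
282 [201 195 194 197 206 214 219 218 198 152 120 115 112 108 109 118 115 106
 105 105 108 110 109 110]
283 [217 216 215 217 219 222 223 221 206 160 122 116 114 108 112 126 127 120
 117 110 104 105 106 109]
284 [222 221 222 222 223 223 225 223 209 164 125 115 112 108 110 119 123 123
 128 124 111 100 100 106]
285 [222 222 223 223 224 224 225 223 211 169 128 115 113 110 113 121 120 121
 125 131 122 109  97 102]
286 [223 223 225 223 224 225 226 223 212 173 133 117 113 113 127 142 1
[... 590 characters left out ...]
73 134 118 117 128 161 203 223 225
 219 199 164 128 113 112]
293 [204 198 197 191 180 177 193 213 206 166 131 123 126 139 169 207 217 208
 188 160 132 113 110 112]
294 [189 167 164 163 158 159 173 190 184 160 141 137 139 148 173 199 195 170
 143 126 113 107 108 111]
295 [178 148 141 143 146 150 156 164 163 154 147 145 144 144 157 169 158 133
 116 108 106 104 108 109]
296 [179 141 126 130 137 144 148 152 151 151 149 144 138 131 130 131 123 112
 105 104 103 104 106 108]
297 [185 141 118 118 123 132 140 146 147 146 141 133 124 116 112 110 107 107
 105 103 105 106 108 108]
t: 10.52
tcp_pos: [0.6545, 0.0401, 0.1447]
tool_rot: [3.136, -0.032, 0.783]
wrist_force: [0.2, 0.1, -0.7]
finger_gap: 0.0106
```

```bash
python3 -m jog '[[0,0.3,0.2,-2,0,0,0],[0,0,0,-1,0,0,0]]'; python3 -m jog '[[0,0,0,-1.5,0,0,0],[0,0,0,-1,0,0,0]]'
```

```text
t: 10.78
tcp_pos: [0.6549, 0.0401, 0.1415]
tool_rot: [3.136, -0.031, 0.783]
wrist_force: [-0.6, -1.0, 0.0]
finger_gap: 0.0106
t: 11.02
tcp_pos: [0.655, 0.04, 0.1389]
tool_rot: [3.135, -0.031, 0.782]
wrist_force: [0.5, -1.0, -1.3]
finger_gap: 0.0105
```

```bash
python3 -m jog '[[0,0,0,-1.5,0,0,0],[0,0,0,-1,0,0,0]]'; python3 -m jog '[[0,0,0,-1.5,0,0,0],[0,0,0,-1,0,0,0]]'
```

```text
t: 11.28
tcp_pos: [0.655, 0.04, 0.1362]
tool_rot: [3.135, -0.031, 0.782]
wrist_force: [-0.7, -0.1, -0.4]
finger_gap: 0.0107
t: 11.52
tcp_pos: [0.655, 0.04, 0.1336]
tool_rot: [3.135, -0.031, 0.783]
wrist_force: [-0.0, -0.9, -0.0]
finger_gap: 0.0103
```

```bash
python3 -m jog '[[0,1,-1,0,0,0,0],[0,1,-1,0,0,0,0]]'; python3 -m jog '[[0,-1,1,0,0,0,0],[0,-1,1,0,0,0,0],[0,-1,1,0,0,0,0]]'
```

```text
t: 11.78
tcp_pos: [0.6564, 0.0386, 0.1332]
tool_rot: [3.138, -0.031, 0.783]
wrist_force: [-4.8, 2.6, 0.5]
finger_gap: 0.0105
t: 12.15
tcp_pos: [0.6543, 0.0403, 0.1336]
tool_rot: [3.133, -0.031, 0.782]
wrist_force: [5.0, -3.8, -3.3]
finger_gap: 0.0103
```

```bash
python3 -m jog '[[0,0.9,-0.8,0,0,0,0],[0,0,0,-2,0,0,0],[0,0,0,-2,0,0,0],[0,0,0,-2,0,0,0]]'; python3 -m jog '[[0,0,0,-2,0,0,0],[0,0,0,-2,0,0,0],[0,0,0,-2,0,0,0]]'
```

```text
t: 12.65
tcp_pos: [0.655, 0.0401, 0.1273]
tool_rot: [3.135, -0.032, 0.782]
wrist_force: [0.1, -1.1, -0.9]
finger_gap: 0.0102
t: 13.02
tcp_pos: [0.655, 0.0401, 0.1208]
tool_rot: [3.135, -0.032, 0.782]
wrist_force: [-0.3, -1.3, 0.0]
finger_gap: 0.0103
```

```bash
python3 -m jog '[[0,0,0,-2,0,0,0],[0,0,0,-2,0,0,0]]'; python3 -m jog '[[0,0,0,-1.5,0,0,0],[0,0,0,-1.5,0,0,0]]';python3 -m jog '[[0,0,0,-1.5,0,0,0],[0,0,0,-1.5,0,0,0]]'
```

```text
t: 13.28
tcp_pos: [0.655, 0.0401, 0.1165]
tool_rot: [3.135, -0.031, 0.782]
wrist_force: [0.7, -0.8, -0.9]
finger_gap: 0.0107
t: 13.52
tcp_pos: [0.6549, 0.0401, 0.1132]
tool_rot: [3.135, -0.031, 0.782]
wrist_force: [0.2, -0.5, -1.5]
finger_gap: 0.0103
t: 13.78
tcp_pos: [0.6557, 0.0401, 0.113]
tool_rot: [3.133, -0.034, 0.783]
wrist_force: [-3.2, -1.3, 7.1]
finger_gap: 0.0107
```

```bash
python3 -m jog '[[0.15,0,0,0,0,0,0],[0.4,0,0,0,0,0,0],[0.4,0,0,0,0,0,0],[0.4,0,0,0,0,0,0]]' 40; python3 - <<'E'
from h import *
st();snap('side','s5.png')
s=cv2.imread('pics/s5.png')[250:310,195:275]
cv2.imwrite('pics/c9.png',cv2.resize(s,(800,600),interpolation=cv2.INTER_CUBIC))
E
python3 -m jog '[[0.4,0,0,5,0,0,0],[0.4,0,0,25,0,0,0],[0.4,0,0,25,-1.3,1.3,0.1],[0,10,10,5,0,0,0],[0,10,10,0,0,0,0],[0,0,0,0,0,0,0],[0,0,0,0,0,0,0]]' 40
```

```text
t: 14.28
tcp_pos: [0.6556, 0.0405, 0.1127]
tool_rot: [3.133, -0.034, 0.783]
wrist_force: [-0.5, -0.1, -0.1]
finger_gap: 0.0342
14.28 [0.6556 0.0405 0.1127] [ 3.133 -0.034  0.783] [-0.5 -0.1 -0.1] 0.03416121161309855
t: 15.2
tcp_pos: [0.6758, 0.0605, 0.1767]
tool_rot: [3.132, -0.002, 0.784]
wrist_force: [-0.4, 0.3, 0.2]
finger_gap: 0.0001
```

```bash
python3 -m jog '[[0,0,0,-30,0.4,0,0],[0,0,0,-22,0,0,0],[0,0,0,-8,0,0,0],[0,0,0,0,0,0,0]]'; python3 - <<'E'
from h import *
p=st()['tcp_pos'];snap('side','s6.png')
s=cv2.imread('pics/s6.png')[235:315,190:290]
cv2.imwrite('pics/c10.png',cv2.resize(s,(750,600),interpolation=cv2.INTER_CUBIC))
f=lambda q:((proj('side',q)[0]-[190,235])*7.5).round()
print('tip',f(p-[0,0,.014]),'bar level pred',f([.655+.0202,.040+.0202,.092]))
E
```

```text
t: 15.7
tcp_pos: [0.675, 0.0589, 0.1164]
tool_rot: [3.137, -0.007, 0.782]
wrist_force: [-0.6, -0.6, 0.4]
finger_gap: -0.0
15.7 [0.675  0.0589 0.1164] [ 3.137 -0.007  0.782] [-0.6 -0.6  0.4] -3.6067682769336185e-05
tip [236. 408.] bar level pred [239. 452.]
```

View pics/c10.png

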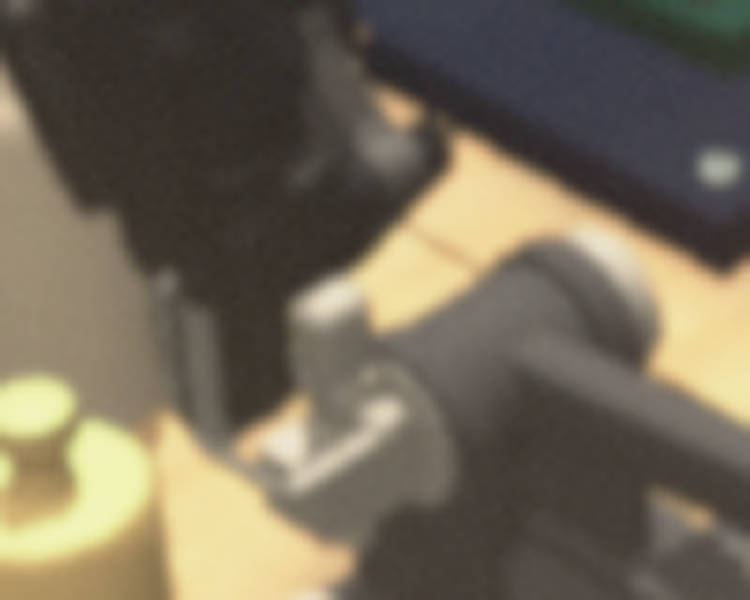

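```bash
python3 -m jog '[[0,0.7,0.7,-4,0,0.4,0],[0,0,0,-3,0,0,0]]'; python3 -m jog '[[0,0,0,-2.5,0,0,0],[0,0,0,-2.5,0,0,0]]'; python3 -m jog '[[0,0,0,-2.5,0,0,0],[0,0,0,-2.5,0,0,0]]'
```

```text
t: 16.0
tcp_pos: [0.6769, 0.0596, 0.1119]
tool_rot: [3.139, -0.005, 0.782]
wrist_force: [0.0, 0.4, 0.4]
finger_gap: -0.0005
t: 16.25
tcp_pos: [0.6771, 0.0597, 0.1071]
tool_rot: [3.138, -0.006, 0.782]
wrist_force: [-0.8, -0.9, -0.1]
finger_gap: 0.0002
t: 16.5
tcp_pos: [0.6771, 0.0597, 0.1019]
tool_rot: [3.138, -0.006, 0.782]
wrist_force: [0.1, 0.3, -0.5]
finger_gap: 0.0005
```

```bash
python3 -m jog '[[0,0,0,-2.5,0,0,0],[0,0,0,-2.5,0,0,0]]'; python3 -m jog '[[0,0,0,-2.5,0,0,0],[0,0,0,-2.5,0,0,0]]'; python3 -m jog '[[0,0,0,-2,0,0,0],[0,0,0,-2,0,0,0]]'
```

```text
t: 16.75
tcp_pos: [0.6771, 0.0597, 0.0966]
tool_rot: [3.138, -0.006, 0.782]
wrist_force: [-0.3, -1.0, 1.2]
finger_gap: 0.0003
t: 17.0
tcp_pos: [0.6771, 0.0596, 0.0913]
tool_rot: [3.138, -0.006, 0.782]
wrist_force: [0.5, -0.2, 1.2]
finger_gap: 0.0
t: 17.25
tcp_pos: [0.6772, 0.0597, 0.087]
tool_rot: [3.138, -0.006, 0.782]
wrist_force: [-0.5, 0.5, 1.2]
finger_gap: 0.0001
```

```bash
python3 -m jog '[[0,0,0,-1.5,0,0,0],[0,0,0,-1.5,0,0,0]]'; python3 -m jog '[[0,0,0,-1.5,0,0,0],[0,0,0,-1.5,0,0,0]]'; python3 -m jog '[[0,0,0,-1.5,0,0,0],[0,0,0,-1.5,0,0,0]]'
```

```text
t: 17.5
tcp_pos: [0.6772, 0.0598, 0.0837]
tool_rot: [3.138, -0.006, 0.783]
wrist_force: [-1.0, 1.0, -0.2]
finger_gap: -0.0
t: 17.75
tcp_pos: [0.6775, 0.0599, 0.081]
tool_rot: [3.137, -0.007, 0.783]
wrist_force: [0.5, 1.0, 2.3]
finger_gap: 0.0005
t: 18.0
tcp_pos: [0.6782, 0.0604, 0.0786]
tool_rot: [3.136, -0.009, 0.783]
wrist_force: [1.1, 0.9, 1.1]
finger_gap: -0.0001
```

```bash
python3 -m jog '[[0,1,1,10,0,0,0],[0,0,0,30,0,0,0],[0,0,0,50,0,0,0],[0,-30,-30,30,0,0,0],[0,-40,-40,0,0,0,0],[0,-40,-40,0,0,0,0],[0,0,0,0,0,0,0]]'; python3 - <<'E'
from h import *
st();snap('side','s7.png');snap('top','t7.png')
g=cv2.cvtColor(cv2.imread('pics/s7.png'),cv2.COLOR_BGR2GRAY).astype(int)
h=cv2.cvtColor(cv2.imread('pics/s1.png'),cv2.COLOR_BGR2GRAY).astype(int)
print(g[284:318,216:246]);print('diff');print((g-h)[284:318,216:246])
O=np.array([.655,.040,.084]);y=np.array([.707,.707,0]);x=np.array([.707,-.707,0])
for th,L in((0.5,.0286),(.88,.0286),(1.0,.031),(1.3,.029)):
    b=O+[0,0,.008]+y*L*np.cos(th)-np.array([0,0,1])*L*np.sin(th)
    print(th,[proj('side',b+x*k)[0].round(1).tolist() for k in(-.015,0,.015)])
print('end face corners',[proj('side',O+y*.016+x*a+[0,0,b])[0].round(1).tolist() for a,b in((-.01,0),(.01,0),(.01,-.018),(-.01,-.018))])
E
```

```text
t: 18.88
tcp_pos: [0.5633, -0.0524, 0.2029]
tool_rot: [3.138, -0.002, 0.783]
wrist_force: [1.0, 0.5, -0.3]
finger_gap: -0.0002
18.88 [ 0.5633 -0.0524  0.2029] [ 3.138e+00 -2.000e-03  7.830e-01] [ 1.   0.5 -0.3] -0.00022023281330170802
[[226 226 226 ... 125 112 103]
 [225 225 225 ... 131 124 109]
 [225 224 224 ... 126 128 118]
 ...
 [222 223 223 ...  72  70  67]
 [223 222 222 ...  73  72  69]
 [223 223 222 ...  75  75  72]]
diff
[[ 0  0  0 ...  0 -2  1]
 [ 0 -1  0 ... -1  0 -1]
 [ 1  0  0 ... -2 -1 -1]
 ...
 [-1  1  1 ...  0 -2 -4]
 [ 1 -1 -1 ... -2 -2 -2]
 [ 0  0 -1 ... -1 -2 -3]]
0.5 [[230.8, 305.3], [224.4, 301.1], [218.3, 297.0]]
0.88 [[234.6, 307.3], [228.3, 303.1], [222.2, 299.1]]
1.0 [[235.6, 308.8], [229.3, 304.7], [223.1, 300.6]]
1.3 [[240.0, 306.9], [233.7, 302.8], [227.6, 298.8]]
end face corners [[232.9, 298.2], [224.5, 292.8], [225.5, 301.7], [233.8, 307.2]]
```

```bash
python3 - <<'E'
from h import *
np.set_printoptions(linewidth=200,threshold=100000)
g=cv2.cvtColor(cv2.imread('pics/s7.png'),cv2.COLOR_BGR2GRAY).astype(int)
h=cv2.cvtColor(cv2.imread('pics/s1.png'),cv2.COLOR_BGR2GRAY).astype(int)
print('cols 216..243');
for r in range(278,316): print(r,g[r,216:244])
print('diff')
for r in range(284,316): print(r,(g-h)[r,216:244])
E
```

```text
cols 216..243
278 [224 225 226 226 227 226 225 225 223 223 224 223 215 184 150 142 148 149 140 129 117 111 116 142 175 184 174 163]
279 [226 226 226 227 227 227 226 223 223 223 223 224 217 191 146 124 126 126 123 114 112 107 108 123 140 142 136 130]
280 [226 226 226 226 226 226 225 223 223 224 223 223 219 197 148 119 117 119 115 110 108 108 103 106 113 114 115 115]
281 [227 226 226 226 227 226 226 223 222 223 222 223 221 204 154 119 114 116 113 110 107 105 104 102 100 102 106 110]
282 [226 227 226 227 227 225 223 222 221 221 220 219 219 204 160 122 114 115 112 108 108 105 103 103 104 102 105 105]
283 [226 227 226 226 224 223 223 221 221 219 213 208 207 192 156 124 114 113 111 109 106 106 107 111 115 117 116 112]
284 [226 226 226 225 225 223 222 222 221 215 201 185 180 169 146 123 114 113 112 111 107 109 115 120 123 124 128 125]
285 [225 225 225 224 222 222 222 222 221 213 191 163 150 144 132 117 111 112 115 113 114 118 122 125 123 121 127 131]
286 [225 224 224 223 223 223 224 223 222 215 192 158 140 136 130 117 109 112 116 120 122 123 124 121 118 119 122 126]
287 [223 224 223 222 222
[... 6506 characters left out ...]
9 -28 -30 -21   0  15  10   4   1  -3  -3]
309 [  0   0  -1  -1   1   0   1  -1   1  -1   0   0  -1  -1  -5 -12 -19 -21 -19 -18 -10  -2   4   3   0  -2  -1  -1]
310 [-2  1  1  0  1  0  1 -1 -1  1  0  0 -1  0 -1 -4 -6 -7 -6 -6 -4 -1 -2  1 -2  0 -1  0]
311 [ 1  1 -1  0  0  0  0  1 -1  0  0  0 -1  0  1 -1 -1 -1 -2 -2  0 -1  0 -4  0 -1 -2 -1]
312 [-1 -1  0  0  0  0  0  0  0 -1 -1 -1  0 -1 -1  0  1  0 -1  2  1  0 -1 -1 -1 -3  0 -1]
313 [ 0  0  1  1 -1 -1  0  0  0  0 -1  1 -1  0  1  1 -2  1 -2 -1  1  0  0 -1 -4 -3 -2 -1]
314 [ 0  1  1  0  1  1 -1  1 -1  0 -1  0  0 -1  0 -1 -2 -2 -1  1 -2  0 -2  0 -1 -1 -1  1]
315 [-1  1  1  0 -1  0 -1  0  0  0 -1  1  1 -1  0 -1  0  0  1 -3  0 -2 -1 -1 -2 -2 -2  0]
```

```bash
python3 -m jog '[[0,35,35,0,0,0,0],[0,35,35,0,0,0,0],[0,30,30,-5,0,0,0],[0,14,14,-10,0,0,0],[0,3,3,-20,0,0,0],[0,0,0,-20,0,0,0],[0,0,0,0,0,0,0]]'
```

```text
t: 19.85
tcp_pos: [0.687, 0.0756, 0.1426]
tool_rot: [3.138, -0.001, 0.79]
wrist_force: [-0.3, -0.0, 0.3]
finger_gap: 0.0001
```

```bash
python3 -m jog '[[0,-10,-14.4,0,0,0,-0.4],[0,0,0,-25,0,0,0],[0,0,0,-14,0,0,0],[0,0,0,-8,0,0,0],[0,0,0,0,0,0,0]]'; python3 -c "
from h import *
p=st()['tcp_pos'];print((p[0]+p[1])/2**.5,p[1]-p[0])"
```

```text
t: 20.48
tcp_pos: [0.6768, 0.0582, 0.0978]
tool_rot: [3.135, -0.004, 0.78]
wrist_force: [0.3, 1.0, -0.1]
finger_gap: 0.0002
20.48 [0.6768 0.0582 0.0978] [ 3.135 -0.004  0.78 ] [ 0.3  1.  -0.1] 0.00016081077553687626
0.5197162251239235 -0.6185589606111079
```

```bash
python3 -m jog '[[0,-1,2,-2,0.3,0,0.2],[0,0,0,-5,0,0,0],[0,0,0,0,0,0,0]]'; python3 -m jog '[[0,-0.8,-0.8,0,0,0,0],[0,-0.8,-0.8,0,0,0,0]]';python3 -m jog '[[0,-0.8,-0.8,0,0,0,0],[0,-0.8,-0.8,0,0,0,0]]'
```

```text
t: 20.85
tcp_pos: [0.6765, 0.0606, 0.0922]
tool_rot: [3.137, -0.01, 0.784]
wrist_force: [0.0, 0.4, -0.3]
finger_gap: -0.0
t: 21.1
tcp_pos: [0.675, 0.059, 0.0925]
tool_rot: [3.137, -0.01, 0.784]
wrist_force: [0.2, 0.1, -0.5]
finger_gap: -0.0001
t: 21.35
tcp_pos: [0.6741, 0.0582, 0.0929]
tool_rot: [3.136, -0.013, 0.785]
wrist_force: [5.9, 4.4, -2.4]
finger_gap: -0.0002
```

```bash
python3 -m jog '[[0,0.4,0.4,-2.5,0,0,0],[0,0,0,-2.5,0,0,0],[0,0,0,-2,0,0,0]]'; python3 -m jog '[[0,0,0,-1.5,0,0,0],[0,0,0,-1.5,0,0,0]]';python3 -m jog '[[0,-0.2,-0.2,-1.5,0,0,0],[0,-0.2,-0.2,-1.5,0,0,0]]'
```

```text
t: 21.72
tcp_pos: [0.6743, 0.0584, 0.0857]
tool_rot: [3.136, -0.013, 0.785]
wrist_force: [1.4, 1.1, 0.5]
finger_gap: -0.0002
t: 21.98
tcp_pos: [0.6747, 0.0583, 0.0831]
tool_rot: [3.135, -0.013, 0.785]
wrist_force: [-0.2, 0.6, 3.6]
finger_gap: 0.0003
t: 22.22
tcp_pos: [0.6751, 0.0582, 0.0815]
tool_rot: [3.134, -0.016, 0.785]
wrist_force: [1.6, 1.9, 4.1]
finger_gap: -0.0001
```

```bash
python3 -m jog '[[0,-0.6,-0.4,-1.8,0,0,0],[0,-0.4,-0.4,-1.8,0,0,0]]';python3 -m jog '[[0,-0.5,-0.4,-1.8,0,0,0],[0,-0.5,-0.4,-1.8,0,0,0]]'
```

```text
t: 22.48
tcp_pos: [0.6748, 0.058, 0.0785]
tool_rot: [3.132, -0.019, 0.785]
wrist_force: [5.1, 3.4, 1.8]
finger_gap: -0.0001
t: 22.72
tcp_pos: [0.6745, 0.0584, 0.0745]
tool_rot: [3.132, -0.022, 0.786]
wrist_force: [4.0, 3.8, 2.3]
finger_gap: 0.0002
```

```bash
python3 -m jog '[[0,2,2,1,0,0,0],[0,1,1,10,0,0,0],[0,0,0,40,0,0,0],[0,0,0,50,0,0,0],[0,-30,-30,20,0,0,0],[0,-40,-40,0,0,0,0],[0,-40,-40,0,0,0,0],[0,0,0,0,0,0,0]]'; python3 - <<'E'
from h import *
np.set_printoptions(linewidth=200,threshold=100000)
st();snap('side','s8.png')
G=lambda f:cv2.cvtColor(cv2.imread(f'pics/{f}.png'),cv2.COLOR_BGR2GRAY).astype(int)
d=G('s8')-G('s1')
for r in range(276,314): print(r,d[r,216:246])
O=np.array([.655,.040,.084]);y=np.array([.707,.707,0]);x=np.array([.707,-.707,0])
for q in([.0149,0,.008],[-.0149,0,.008],[.0149,.007,-.02],[-.0149,.007,-.02],[-.0149,.018,-.018],[.0149,.018,-.018]): print(q,proj('side',O+x*q[0]+y*q[1]+[0,0,q[2]])[0].round(1))
E
```

```text
t: 23.72
tcp_pos: [0.5606, -0.0531, 0.1973]
tool_rot: [3.136, -0.01, 0.785]
wrist_force: [0.1, -0.1, 0.6]
finger_gap: -0.0002
23.73 [ 0.5606 -0.0531  0.1973] [ 3.136 -0.01   0.785] [ 0.1 -0.1  0.6] -0.00022449513209940426
276 [  0   0   0   0  -1  -1   0   0   0   0   0  -2  -9 -29 -34 -23 -13 -15 -22 -40 -57 -69 -64 -33  -8  -2  -1   1   0   0]
277 [  0   0   0   1   0   1   0   0   0  -1  -1  -2 -13 -47 -62 -50 -39 -43 -56 -71 -86 -94 -82 -44 -11  -1   1   3   0  -1]
278 [   1    0   -1   -1   -1   -1   -1    0    0    0   -1   -2  -17  -57  -84  -79  -71  -73  -82  -96 -105 -108  -92  -54  -18   -2   -1   -1    0    1]
279 [   0    1    0    1   -1    0    0    0    0    0   -1   -3  -15  -54  -91  -99  -95  -95 -103 -108 -111 -104  -85  -54  -20   -4   -1    1   -1   -1]
280 [   1    0    0    0    0   -1    0   -1    1    0    0   -1  -13  -52  -93 -108 -106 -107 -109 -110  -99  -79  -52  -29   -9   -2    0    3   -2    0]
281 [   0    1   -1    0    1    0   -1    0    1    1   -1   -3  -11  -50  -93 -111 -110 -109 -109 -101  -70  -38  -17  -12   -4   -1    1    0   -1   -1]
28
[... 3518 characters left out ...]
]
309 [ 0  0 -1 -1 -1  0  0  0  0 -1  0  0  0  0  1  1 -1  0 -3 -7 -8  1 10 10  5 -1 -2  0 -2 -2]
310 [-1  1  0  0 -1 -1  2  0 -1  0  0  0 -2  0  1 -1  0  0  2 -2 -5 -2  2  3 -2  1 -2  0  5  0]
311 [ 0  1  0  1  0  0 -1  1 -1  0  1  0  0 -1  0  1  0  0 -2  0  1 -2  0 -1  0 -1 -2  1 -3  0]
312 [-1  0  0  0  0  0  1  1  0  0 -1  0  0  0  0 -1 -1  1  1  1 -2 -1  0  0  0 -3  1 -1 -1  1]
313 [ 0  0  0  1 -1  0  2  0  0  0  0  1  0 -1  1  1 -2  3 -1 -2  1 -2 -2  0 -2 -2 -1 -1 -2 -4]
[0.0149, 0, 0.008] [229.9 282.8]
[-0.0149, 0, 0.008] [242.4 290.7]
[0.0149, 0.007, -0.02] [228.  298.6]
[-0.0149, 0.007, -0.02] [240.3 306.7]
[-0.0149, 0.018, -0.018] [234.9 309.1]
[0.0149, 0.018, -0.018] [222.5 301. ]
```

```bash
python3 -m jog '[[0,-10,-10,20,0,0,0],[0,0,0,0,0,0,0],[0,0,0,0,0,0,0]]'; python3 -c "
from h import *
bot.hand_in()"
```

```text
t: 24.15
tcp_pos: [0.5527, -0.0615, 0.2203]
tool_rot: [3.134, -0.013, 0.788]
wrist_force: [-0.1, 0.3, -1.1]
finger_gap: 0.0
the job is handed in; nothing more can be done
```

I pushed the shaft home, put the hitch pin in the cross hole and snapped its loop in under the shaft end. I handed the job in at about 24 s; no verdict was reported.

- **Shaft:** It slid at about 8 N and stopped hard. At the stop the wrist read about 18 N sideways with no further movement.
- **Pin:** It went into the hole on the first descent. Nudging it a millimetre or two sideways met resistance on both sides, so it was in the hole. The collar seated at the expected height with about 7 N.
- **Loop:** The first press failed. The fingertip slid off outside the bar, and the picture showed the bar still against the end face. For the second press I first felt for the end face, then pressed down flush against it.
- **Last checks:** In the final side picture the bar is gone from the end face, and the corner of the loop I could make out is within about 1 px of where it should be when closed. I compared pixel values for this, because my picture views were used up. The wrist force was back near zero, with the arm clear of everything.
- **Disagreements:** The two cameras differed by about 6 mm on the hole's position, so I took a point between them that agreed with the push. The shaft axis also came out about 12 mm off where the base-plate fit put it. I relied on the direct measurements and touch instead.
- **Not checked:** I did not measure the pin's tilt or the bystanders' positions at the end. The arm stayed clear of the bystanders, and I felt no unexpected contact.

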